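Set up the power-adapter test rig

ROBOT

A 6-joint arm with a two-finger parallel gripper is mounted at the origin on the work surface. World frame = base frame: x ahead of the robot, y to its left, z up, the work surface at z = 0. Lengths are in m, angles in rad, forces in N, time in s.
With the tool pointing down it reaches from about 0.3 to 0.825 m from the base axis. Payload 5.4 kg.
Tool frame: the origin (TCP) lies at the very end of the fingers, on their centre line; the grasp point (between the pads) lies 19 mm behind it; z points along the fingers, y is the line along which they close (so a half turn about z gives the same grasp; the last joint's range is limited). The gripper opens to 92 mm and grips with 3 to 60 N. Pads are 20 mm wide; open, the fingers measure 128 mm over their backs; the gripper's body (75 mm by 189 mm) begins 69 mm behind the grasp point.
Start: joints at [0.941, 0.158, 1.597, -0, 1.386, -0.21], TCP at [0.234, 0.525, 0.215] pointing down, gripper open.
Joint ranges: [-2.91, 2.91], [-0.94, 2.29], [0.18, 2.7], [-1.29, 4.43], [0.17, 2.64], [-3, 3]. Speed limits (rad/s): [2.57, 2.57, 3.14, 3.14, 3.14, 3.14].

INTERFACE

Orientations are given as a rotation vector (axis times angle).
In Python, from workcell import bot gives the robot as it stands. Calls block until the motion is done:
- bot.goto(position, orientation): joint-space move of the TCP to a pose.
- bot.line_to(position, rot=None, max_speed=0.15): straight line of the TCP; rot=None keeps the orientation; max_speed is the mean speed in m/s.
- bot.set_joints(angles): joint-space move.
- bot.set_gripper(opening, newtons=None): opening from 0.0 (shut) to 1.0 (fully open); newtons is the grip in N (None keeps the last); returns when the fingers have stopped.
- bot.hold(seconds).
- bot.inverse_kinematics(position, orientation): joint angles nearest the present ones, or None.
- bot.read_camera(name): name is "scene" or "top" or "wrist"; returns a dict with "pixels" (480x640x3 uint8, blue, green, red), "fx", "fy", "cx", "cy" (pixels), "R" (3x3) and "t" (3): a world point X has camera coordinates R X + t. Camera axes: x right, y down, z forward; pixel columns grow to the right and rows downward; lengths in m; the calibration is good to about 2 mm. A picture is of the moment at which its call begins. There is no depth.
A pose or a line that the arm cannot do raises bot.MotionError and nothing moves.
- bot.job_done(): hands the job in; it is judged then, once.
Readings, each from a call of its own:
- bot.current_clock(): time.
- bot.current_joints(): joint angles.
- bot.current_joint_vel(): joint speeds.
- bot.current_effort(): joint torques, N m.
- bot.current_ee_pos(): TCP position.
- bot.current_tool_rot(): TCP orientation.
- bot.current_contact_force(): force on the tool from outside, world axes, zero at the start.
- bot.current_ft_torque(): the same for the moment, N m.
- bot.current_opening(): opening from 0.0 (shut) to 1.0 (fully open).
- bot.current_grip_force(): force on a finger pad.
Only numpy, scipy, OpenCV 4.12 (cv2) and the standard library are available. Lean on these libraries where they do the work, as an engineer would, in place of code of your own. Each camera call takes 0.05 s, during which the arm holds its last target. There are 200 camera calls.

TASK

Get the adapter test rig ready for its next run: first turn the load dial on the meter box back counter-clockwise to its zero stop. Take the loose dust cap off the meter's output socket and set it flat in the round dish, put every power adapter that lies on the bench down into a pocket of the rig (one each, any pocket), and when all are in, swing the hold-down bar over them until it lies fully in its catch. Leave the other things on the bench where they are.

Things in the scene. Friction and masses are not known exactly. Their poses are not given: they have to be found in the camera images.
- rig: the test rig, fixed: an aluminium plate 100 (x) x 290 (y) x 6 mm with four open-topped pockets in a row along its y. Origin on the bench under the plate's centre, z up. Pocket floors are 6 mm, wall tops 16 mm above the bench. An adapter goes in with its long side along the rig's x, rolled or turned end for end as you like; its centre is then 23 mm above the bench.
- bar (a joint): angle (rad) of the hold-down bar: 0 = level in its catch (a stop), growing as it swings up; starts open at 1.85 to 2.1, past upright (1.57), leaning outward. Stiff hinge (0.2 N m, under 2 N at the handle): it stays at any angle. The bar is a steel strip 14 x 8 mm, 253 mm long; closed it passes 5 mm over seated adapters and is blocked by one not fully down.
- bar_handle (a point): grip point of the bar's handle, a round steel rod 12 mm thick at the bar's free end, parallel to the rig's x, standing out 46 mm to the rig's -x. On the rod's axis, 30 mm out; the hinge axis is along the rig's x through rig (0, 118, 49) mm, so at bar angle q it is at rig (-30, 118 - 253 cos q, 49 + 253 sin q) mm. It can be pinched from above at every angle and turns between the pads.
- catch (a point): top of the catch, a dark steel fork at the -y end of the rig, at rig coordinates (0, -100, 45) mm, in which the bar lies when closed.
- meter: the load meter, a fixed grey box 190 (x) x 100 (y) mm, its top 50 mm above the bench. Origin on the bench under its centre, z up. The dial is on its top at x = -45 mm, y = 0, the output socket at x = +50 mm, y = 0: a brass boss 24 mm across and 12 mm high, hidden under the cap at the start.
- dial (a joint): angle (rad) of the load dial: 0 at the zero stop, growing clockwise seen from above, to 2.7; starts at 1.6 to 2.5 and must go back counter-clockwise to 0. At 0 the white pointer line points at the longest scale mark, along the meter's +x (towards the socket), beside a small pin. Friction about 0.04 N m; stays where it is left.
- dial_grip (a point): point on the dial's vertical axis, 76 mm above the bench, in its grip bar: 42 mm long, 12 mm wide, from 59 to 85 mm above the bench, over a round skirt 48 mm across. This frame turns with the dial: its x axis is along the grip bar, to the pointer end.
- cap: the dust cap, a black rubber cup 36 mm across and 28 mm high, open below (bore 30 mm across, 20 mm deep), 30 g. Origin at its centre, z towards the closed end. It starts loosely over the socket, centre 64 mm above the bench; flat in the dish its centre is 18 mm above the bench. It may lie in the dish either way up.
- dish: the cap's holder, a fixed round aluminium dish 68 mm across, its recess 48 mm across; recess floor 4 mm and rim 12 mm above the bench. Origin on the bench under its centre.
- tape: a roll of pale tape, 60 mm across and 18 mm high, loose; leave it alone; origin under its centre
- mouse: a small round black computer mouse, 58 mm across and 30 mm high, loose; leave it alone; origin under its centre
- screwdriver: a screwdriver lying on the bench beyond the rig; leave it alone
- tin: a small round tin, 36 mm across and 14 mm high, between meter and rig, loose; leave it alone; origin under its centre
- mug: a mug, 82 mm across and 95 mm high, loose; leave it alone
- phone: a dark phone lying flat, 150 x 72 x 9 mm, loose; leave it alone
- tape_big: a large roll of tape, 110 mm across and 24 mm high, loose; leave it alone
- pocket0 (a point): centre of a pocket's floor, at rig (0, -66, 6) mm; axes as the rig's. The pocket is 60 mm along x, 40 mm along y, 10 mm deep; walls 4 mm to the next pocket, 6 mm at the x ends. Neighbours are too close for fingers between them: hold adapters by their two ends.
- pocket1 (a point): centre of a pocket's floor, at rig (0, -22, 6) mm; axes as the rig's. The pocket is 60 mm along x, 40 mm along y, 10 mm deep; walls 4 mm to the next pocket, 6 mm at the x ends. Neighbours are too close for fingers between them: hold adapters by their two ends.
- pocket2 (a point): centre of a pocket's floor, at rig (0, 22, 6) mm; axes as the rig's. The pocket is 60 mm along x, 40 mm along y, 10 mm deep; walls 4 mm to the next pocket, 6 mm at the x ends. Neighbours are too close for fingers between them: hold adapters by their two ends.
- pocket3 (a point): centre of a pocket's floor, at rig (0, 66, 6) mm; axes as the rig's. The pocket is 60 mm along x, 40 mm along y, 10 mm deep; walls 4 mm to the next pocket, 6 mm at the x ends. Neighbours are too close for fingers between them: hold adapters by their two ends.
- adapter0: a white mains power adapter, a plain block with rounded edges 54 long (its x axis) x 34 x 34 mm, 60 to 130 g, loose on the bench, lying on a long side; origin at its centre (17 mm above what it lies on). Two to four of the four are present, None when absent.
- adapter1: a white mains power adapter, a plain block with rounded edges 54 long (its x axis) x 34 x 34 mm, 60 to 130 g, loose on the bench, lying on a long side; origin at its centre (17 mm above what it lies on). Two to four of the four are present, None when absent.
- adapter2: a white mains power adapter, a plain block with rounded edges 54 long (its x axis) x 34 x 34 mm, 60 to 130 g, loose on the bench, lying on a long side; origin at its centre (17 mm above what it lies on). Two to four of the four are present, None when absent.
- adapter3: a white mains power adapter, a plain block with rounded edges 54 long (its x axis) x 34 x 34 mm, 60 to 130 g, loose on the bench, lying on a long side; origin at its centre (17 mm above what it lies on). Two to four of the four are present, None when absent.
Not all that is in view belongs to the job. What is shaped like the meter but purple is not meant.

How it is judged:
On the way, in this order (a step that is already met when the one before it is completed fails the run):
1. the load dial is turned back to its zero stop (value of joint dial below 0.08 rad), for 0.2 s.
2. every adapter is down in a pocket of the rig (x of adapter0 in the frame of rig between -0.007 and 0.007 m and y of adapter0 in the frame of rig between -0.085 and 0.085 m and z of adapter0 in the frame of rig between 0.015 and 0.026 m and x of adapter1 in the frame of rig between -0.007 and 0.007 m and y of adapter1 in the frame of rig between -0.085 and 0.085 m and z of adapter1 in the frame of rig between 0.015 and 0.026 m and x of adapter2 in the frame of rig between -0.007 and 0.007 m and y of adapter2 in the frame of rig between -0.085 and 0.085 m and z of adapter2 in the frame of rig between 0.015 and 0.026 m and x of adapter3 in the frame of rig between -0.007 and 0.007 m and y of adapter3 in the frame of rig between -0.085 and 0.085 m and z of adapter3 in the frame of rig between 0.015 and 0.026 m), for 0.2 s.
3. the hold-down bar lies in its catch (value of joint bar below 0.05 rad), for 0.2 s.
At the end, for the whole second after the job is handed in: Dial within 0.08 rad of zero; cap flat in the dish (centred to 10 mm, centre under 20.5 mm high); every adapter present at rest down in a pocket (centre within 7 mm of the row line, under 26 mm high); bar within 0.05 rad of closed (all of step 2 and linear speed of each of adapter0, adapter1, adapter2, adapter3, cap below 0.02 m/s and value of joint dial below 0.08 rad and value of joint bar below 0.05 rad and horizontal distance between cap and dish below 0.01 m and height (world z) of cap below 0.0205 m and (angle between cap's own z axis and vertical below 0.2 rad or angle between cap's own z axis and vertical above 2.94 rad)); the robot touches nothing.
It fails at once if an adapter stood in a pocket of the rig while the load dial was off its zero stop (value of joint dial above 0.15 rad and ((x of adapter0 in the frame of rig between -0.007 and 0.007 m and y of adapter0 in the frame of rig between -0.085 and 0.085 m and z of adapter0 in the frame of rig between 0.015 and 0.026 m) or (x of adapter1 in the frame of rig between -0.007 and 0.007 m and y of adapter1 in the frame of rig between -0.085 and 0.085 m and z of adapter1 in the frame of rig between 0.015 and 0.026 m) or (x of adapter2 in the frame of rig between -0.007 and 0.007 m and y of adapter2 in the frame of rig between -0.085 and 0.085 m and z of adapter2 in the frame of rig between 0.015 and 0.026 m) or (x of adapter3 in the frame of rig between -0.007 and 0.007 m and y of adapter3 in the frame of rig between -0.085 and 0.085 m and z of adapter3 in the frame of rig between 0.015 and 0.026 m))).
It fails at once if a bystander (tape, mouse, screwdriver, tin, mug or phone) was shoved away or picked up (distance of any of tape, mouse, screwdriver, tin, mug, phone, tape_big from where it was at the start of the episode above 0.06 m).
Of adapter0, adapter1, adapter2, adapter3 only 2 to 4 are there at a start; the rules pass over those that are not, and their reading is None.
At some moment in a run one of adapter0, adapter1, adapter2, adapter3 may be knocked a few centimetres aside while the robot is not near it.
Once in a run the grip may slacken for a moment while it holds something.
It also fails if it takes over 210 s, if anything falls off the work surface, if the arm or the gripper's body presses on something with over 40 N, if the wrist force passes 120 N, or if a joint passes its speed limit or range.

## Working session

There is one attempt and no reset: what is moved stays moved. The work goes in short steps, each a Python script; the robot and the scene stay as the last script left them, time stands still between calls to the robot, and variables do not carry over. Pictures are saved under pics/ and viewed, at most 14 in all, crops included, and the job is handed in when it is done.

```bash
ls; mkdir -p pics
python3 - <<'E'
from workcell import bot
import cv2,numpy as np
for n in("scene","top","wrist"):
    c=bot.read_camera(n);cv2.imwrite(f"pics/{n}0.png",c["pixels"]);print(n,c["fx"],c["cx"],c["cy"],np.round(c["R"],3).tolist(),np.round(c["t"],3), np.round(-c["R"].T@c["t"],3))
print(bot.current_clock(),bot.current_tool_rot())
E
```

```text
pics
scene 570.4744181294379 323.6096719256782 239.43377286416847 [[0.263, 0.965, 0.012], [0.515, -0.13, -0.847], [-0.816, 0.23, -0.531]] [-0.158 -0.2    1.846] [ 1.651 -0.297  0.812]
top 456.4507257714166 315.9297793119215 241.3556859506914 [[-0.085, -0.996, -0.005], [-0.973, 0.084, -0.216], [0.216, -0.014, -0.976]] [0.062 0.543 1.312] [0.25  0.034 1.399]
wrist 428.987337509818 320.15841125128486 240.6163341102426 [[0.408, 0.913, -0.002], [0.881, -0.393, 0.265], [0.241, -0.11, -0.964]] [-0.574 -0.029  0.391] [0.166 0.555 0.383]
0.15 [-6.54527453e-01 -3.07203212e+00  2.11618176e-03]
```

View pics/top0.png

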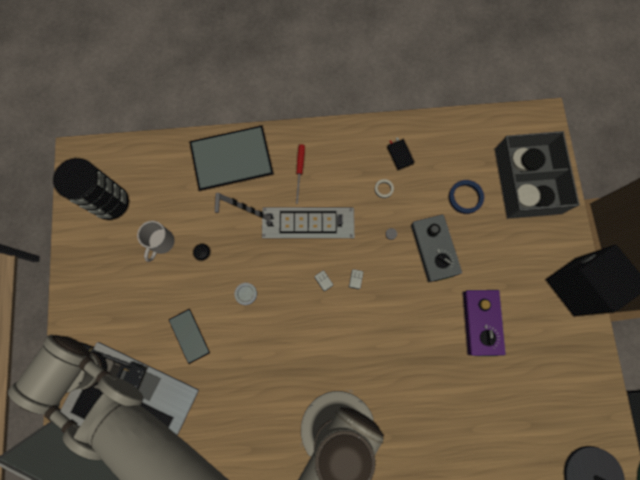

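View pics/scene0.png

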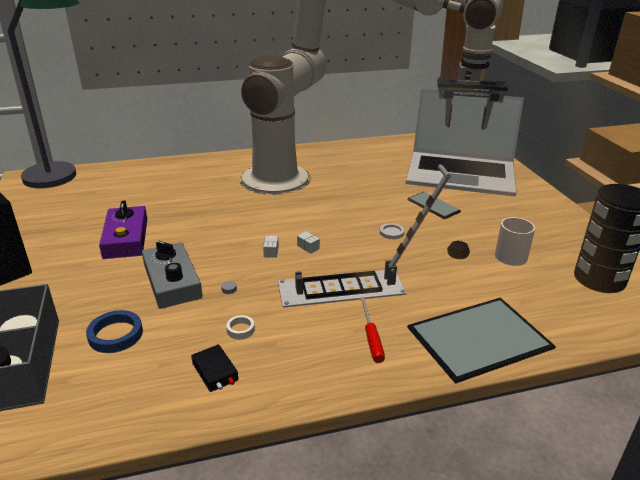

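Top view: the real meter is the grey one at (436,248), with its dial at (443,260) and the capped socket at (434,230). The purple box at (485,322) is a decoy, and so is the black box at (400,153). The rig is at (308,222), with the bar leaning left to its handle at (218,203). The adapters are at (323,281) and (357,279), so two are in view. The dish is at (245,293), the mouse at (202,251) and the tin at (391,234).

Things that could be mistaken for the cap are the mouse (202,251), the purple box's brass boss (485,305) and the jars in the box (530,158). I choose the black cap on the grey meter at (434,230). For white blocks, only the two adapters fit.

```bash
cat > h.py <<'E'
from workcell import bot
import cv2,numpy as np
from scipy.spatial.transform import Rotation as Ro
def down(a):
    "rotvec, tool down, closing line (tool y) at world angle a"
    c,s=np.cos(a),np.sin(a)
    return Ro.from_matrix(np.array([[-s,c,0],[c,s,0],[0,0,-1]])).as_rotvec()
def best(p,a):
    "down-rotvec among a, a+pi reachable with least last-joint travel"
    q0=bot.current_joints();o=[]
    for k in(a,a+np.pi):
        q=bot.inverse_kinematics(p,down(k))
        if q is not None:o.append((np.abs(np.array(q)-q0).max(),k))
    print(o)
    return down(min(o)[1])
def ray(c,u,v):
    d=c["R"].T@np.array([(u-c["cx"])/c["fx"],(v-c["cy"])/c["fy"],1]);return -c["R"].T@c["t"],d/np.linalg.norm(d)
def plane(c,u,v,z):
    o,d=ray(c,u,v);return o+d*(z-o[2])/d[2]
def tri(*obs):
    "closest point to rays; returns point, rms miss"
    A=0;b=0;rs=[ray(*o) for o in obs]
    for o,d in rs:
        P=np.eye(3)-np.outer(d,d);A=A+P;b=b+P@o
    X=np.linalg.solve(A,b);return X,max(np.linalg.norm(np.cross(X-o,d)) for o,d in rs)
def proj(c,X):
    p=c["R"]@np.array(X)+c["t"];return np.array([c["fx"]*p[0]/p[2]+c["cx"],c["fy"]*p[1]/p[2]+c["cy"]])
def snap(n,cam="wrist"):
    import pickle
    c=bot.read_camera(cam);cv2.imwrite(f"pics/{n}.png",c["pixels"]);pickle.dump(c,open(f"pics/{n}.pkl","wb"));return c
def load(n):
    import pickle;return pickle.load(open(f"pics/{n}.pkl","rb"))
E
python3 - <<'E'
from h import *
c=snap("t1","top")
for n,u,v,z in[("rig",308,222,.006),("dial",443,260,.08),("cap",434,230,.078),("dish",245,293,.01),("a",323,281,.03),("b",357,279,.03),("handle",218,203,.28),("tin",391,234,.01)]:
    print(n,np.round(plane(c,u,v,z),3))
print(best([.5,-.2,.3],0))
print(bot.inverse_kinematics([.5,-.2,.3],down(-1.57)),bot.inverse_kinematics([.5,-.2,.3],down(1.57)))
E
```

```text
rig [0.623 0.034 0.006]
dial [ 0.454 -0.35   0.08 ]
cap [ 0.546 -0.337  0.078]
dish [0.415 0.244 0.01 ]
a [0.429 0.004 0.03 ]
b [ 0.426 -0.098  0.03 ]
handle [0.619 0.26  0.28 ]
tin [ 0.561 -0.221  0.01 ]
[(np.float64(1.5459109887804852), 0), (np.float64(2.746681436007173), 3.141592653589793)]
[2.22144147 2.22144147 0.        ]
[-6.05036917e-01  1.90808448e-02  1.57839714e+00 -4.44089210e-16
  1.54411467e+00  9.64963083e-01] [-0.60503692  0.01908084  1.57839714  0.          1.54411467 -2.17503692]
```

Run:
```python
from h import *
r=down(np.pi/2)
def go(p,r):
    bot.goto(p,r); bot.hold(.3)
go([.45,-.25,.32],down(0.));snap("m1")
go([.45,-.37,.32],down(0.));snap("m2")
go([.48,.06,.40],down(0.));snap("r1")
go([.48,-.06,.40],down(0.));snap("r2")
go([.42,.14,.25],down(0.));snap("d1")
go([.42,.24,.25],down(0.));snap("d2")
print(bot.current_clock())
a=np.vstack([cv2.hconcat([cv2.imread(f"pics/{x}{i}.png") for i in(1,2)]) for x in "m"])
cv2.imwrite("pics/mm.png",cv2.resize(a,(800,300),interpolation=cv2.INTER_AREA))
a=np.vstack([cv2.hconcat([cv2.imread(f"pics/{x}{i}.png") for i in(1,2)]) for x in "rd"])
cv2.imwrite("pics/rd.png",cv2.resize(a,(800,600),interpolation=cv2.INTER_AREA))
```

```text
9.3583
```

View pics/m1.png

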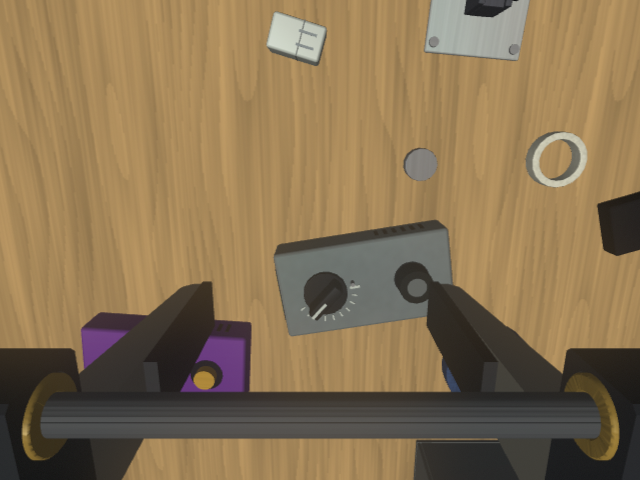

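View pics/rd.png

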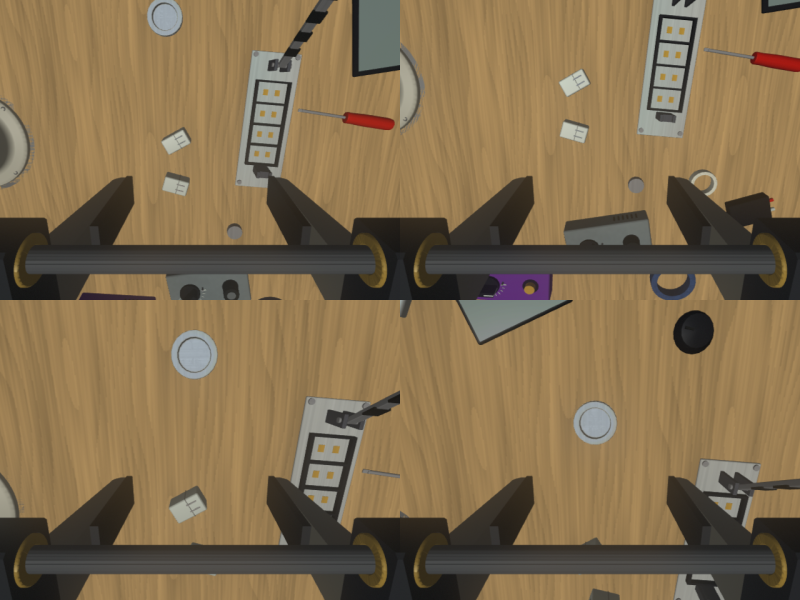

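The m1 view shows the grey meter with its dial at (325,293), the pointer's white end at (314,315), the zero mark at (355,287) and the cap top at (417,288). In rd, r2 shows both adapters, at about (280,132) and (278,209) in full-resolution pixels. d1 and d2 show the dish clearly.

Run:
```python
from h import *
c1=load("m1");c2=load("m2")
# meter top-face pixel roi in m2 from m1 guess
for n in("m1","m2"):
    c=load(n);g=proj(c,[.5,-.345,.06]);print(n,g)
    u,v=np.round(g).astype(int);im=c["pixels"][max(v-70,0):v+70,max(u-110,0):u+110]
    cv2.imwrite(f"pics/z{n}.png",cv2.convertScaleAbs(cv2.resize(im,None,fx=3.6,fy=3.6,interpolation=cv2.INTER_CUBIC),alpha=1.5)); print(im.shape,max(u-110,0),max(v-70,0))
a=cv2.imread("pics/zm1.png");b=cv2.imread("pics/zm2.png")
w=max(a.shape[1],b.shape[1]);f=lambda i:cv2.copyMakeBorder(i,0,0,0,w-i.shape[1],cv2.BORDER_CONSTANT)
m=np.vstack([f(a),f(b)]);s=600/m.shape[0];print(s,a.shape);cv2.imwrite("pics/zm.png",cv2.resize(m,None,fx=s,fy=s))
```

```text
m1 [367.13916618 286.75377102]
(140, 220, 3) 257 217
m2 [370.22996349 174.58377604]
(140, 220, 3) 260 105
0.5952380952380952 (504, 792, 3)
```

View pics/zm.png

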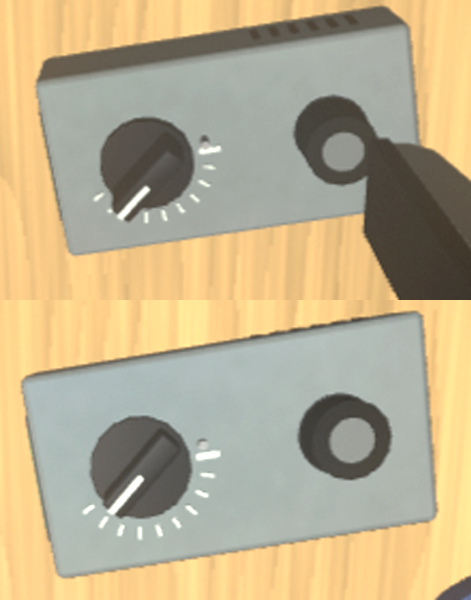

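Upper (m1): dial skirt centre (147,163), grip bar from its pointer end at (122,214) to (175,155), cap top (344,151). Lower (m2): skirt (141,467), grip from (113,512) to (172,440), cap top (352,440), and the meter's top corners (24,378), (417,312), (436,518) and (62,577). The zero mark points right, towards the cap, with the pin beside it, so this is the grey meter as described.

Run:
```python
from h import *
c1=load("m1");c2=load("m2");s=2.143
A=lambda x,y:(c1,257+x/s,217+y/s)
B=lambda x,y:(c2,260+x/s,105+(y-300)/s)
for n,a,b in[("cap",(344,151),(352,440)),("skirt",(147,163),(141,467)),("gripP",(119,215),(113,510)),("gripO",(178,157),(174,438)),("cornTL",(38,82),(24,378)),("cornBL",(74,253),(62,577)),("cornTR",(409,26),(417,312))]:
    print(n,tri(A(*a),B(*b)))
C=[plane(*B(*p),.05) for p in[(24,378),(417,312),(436,518),(62,577)]];C=np.array(C);print(C.mean(0))
print("len",[np.linalg.norm(C[i]-C[i-1]) for i in range(4)])
e=(C[1]-C[0]+C[2]-C[3]);yaw=np.arctan2(e[1],e[0]);print("yaw",yaw)
d=np.array([np.cos(yaw),np.sin(yaw)]);m=C.mean(0)[:2];print("dial",m-.045*d,"socket",m+.05*d)
# other objects: colour masks in r1,r2,d1,d2
for n in("r1","r2","d1","d2"):
    c=load(n);h=cv2.cvtColor(c["pixels"],cv2.COLOR_BGR2HSV)
    k=((h[...,1]<60)&(h[...,2]>110)).astype(np.uint8)
    k=cv2.morphologyEx(k,cv2.MORPH_CLOSE,np.ones((5,5)))
    for t in cv2.findContours(k,cv2.RETR_EXTERNAL,cv2.CHAIN_APPROX_NONE)[0]:
        ar=cv2.contourArea(t)
        if ar>300:
            r=cv2.minAreaRect(t);print(n,int(ar),np.round(r[0],1),np.round(r[1],1),round(r[2],1))
```

```text
cap (array([ 0.54959533, -0.338887  ,  0.07740149]), np.float64(0.00016400827415201467))
skirt (array([ 0.45568313, -0.35390622,  0.05598946]), np.float64(7.94135244174075e-05))
gripP (array([ 0.44239881, -0.36938413,  0.08371808]), np.float64(0.0005513587525549784))
gripO (array([ 0.46952854, -0.33667455,  0.09056728]), np.float64(4.1584785371189124e-05))
cornTL (array([ 0.40084854, -0.31326899,  0.04861351]), np.float64(4.8783475090821796e-05))
cornBL (array([ 0.41665227, -0.41087832,  0.04341177]), np.float64(0.00014871481640089162))
cornTR (array([ 0.5828362 , -0.28359022,  0.05124515]), np.float64(0.0011588617772550075))
[ 0.49983473 -0.34634345  0.05      ]
len [np.float64(0.0972732865335577), np.float64(0.1833555141861677), np.float64(0.09735961143833559), np.float64(0.1847016495822923)]
yaw 0.16204766705850127
dial [ 0.45542427 -0.35360372] socket [ 0.54917968 -0.33827648]
r1 342 [375.3 372.3] [20.5 21.2] 45.0
r1 827 [280.5 297.7] [39.7 22.4] 14.7
r1 967 [280.9 227.2] [25.5 40.9] 61.2
r1 3291 [ 23. 230.] [136.  46.] 90.0
r1 11876 [429.  191.5] [ 79.8 220.5] 7.3
r1 6885 [607.   56.5] [113.  64.] 90.0
r1 2586 [263.  28.] [56. 56.] 90.0
r2 410 [377.6 297.1] [24.  22.3] 14.0
r2 377 [488.9 290.1] [39.5 32.9] 40.4
r2 992 [277.8 211.3] [42.  25.1] 15.9
r2 1177 [278.6 132.2] [28.5 43.7] 60.3
r2 3044 [ 19.5 137. ] [136.  39.] 90.0
r2 16842 [433.8 106.9] [ 83.8 225.9] 7.1
d1 1512 [300.  333.1] [31.3 53.1] 62.2
d1 1015 [511.  319.7] [52.  31.1] 4.8
d1 937 [ 12. 317.] [24. 60.] 0.0
d1 1711 [518.5 280.2] [56.8 33.9] 4.5
d1 1923 [527.5 238.6] [58.5 37. ] 4.8
d1 5763 [519.3 247.8] [101.8 200.1] 14.2
d1 4513 [310.5  87. ] [78. 73.] 90.0
d2 996 [458.5 459. ] [40. 41.] 90.0
d2 856 [516.8 326.8] [50.4 30.8] 14.0
d2 3123 [524.6 283.5] [101.1  51.6] 4.6
d2 3699 [312. 196.] [69.3 69.3] 45.0
d2 5569 [180.   32.5] [ 65. 170.] 90.0
```

Every measurement matches the text: cap top at 77 mm (78 expected), skirt at 56, grip top about 87, meter about 184 x 97. Dial angle is about 2.4 rad. I'll turn the dial now.

```bash
cat > dial.py <<'E'
from h import *
p=np.array([.4556,-.3537,.0]);a0=-2.262+np.pi/2;end=.162+np.pi/2
bot.set_gripper(.6,25)
bot.goto(p+[0,0,.16],down(a0));bot.line_to(p+[0,0,.066]);print("F",np.round(bot.current_contact_force(),1))
bot.set_gripper(0,25);print("open",bot.current_opening()*92)
for a in list(np.linspace(a0,end,8)[1:])+[end+.05,end+.1]:
    bot.goto(p+[0,0,.066],down(a))
    print(round(a,2),np.round(bot.current_ft_torque(),2),np.round(bot.current_contact_force(),1))
bot.hold(.3)
bot.set_gripper(.6);bot.line_to(p+[0,0,.2])
bot.goto([.45,-.33,.32],down(0.));bot.hold(.2);snap("m3");print(bot.current_clock())
E
python3 dial.py
python3 - <<'E'
from h import *
c=load("m3");u,v=np.round(proj(c,[.5,-.345,.06])).astype(int)
im=c["pixels"][max(v-70,0):v+70,u-110:u+110];cv2.imwrite("pics/z3.png",cv2.convertScaleAbs(cv2.resize(im,None,fx=3.5,fy=3.5,interpolation=cv2.INTER_CUBIC),alpha=1.5));print(u-110,max(v-70,0))
E
```

```text
F [-0.4  0.  -0.6]
open 11.74831198410922
-0.34 [0.08 0.17 0.  ] [-1.3  0.   0.4]
0.0 [0.07 0.26 0.04] [-0.6  1.2  1.7]
0.35 [0.13 0.17 0.04] [-1.2  1.2  2.2]
0.69 [ 0.23  0.17 -0.02] [-0.4  1.8  2. ]
1.04 [0.31 0.1  0.05] [-0.5  0.8  2. ]
1.39 [0.35 0.07 0.09] [-0.3  2.2  3.4]
1.73 [0.55 0.12 0.04] [0.1 2.1 4.2]
1.78 [ 0.54  0.13 -0.44] [-0.7  2.7  4.2]
1.83 [ 0.66  0.12 -0.68] [-0.8  3.1  4.6]
21.1583
260 143
```

View pics/z3.png

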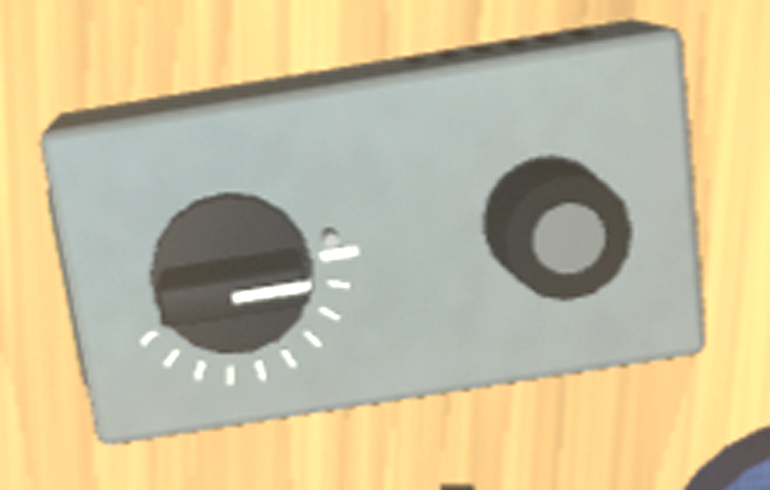

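The dial pointer lies along the zero mark: pointer slope 8°, meter edge 8.7–9°. The stop torque was also felt. Now the cap.

```bash
cat > cap.py <<'E'
from h import *
d1=load("d1");d2=load("d2")
D,e=tri((d1,310.5,87),(d2,312,196));print("dish",D,e,plane(d1,310.5,87,.012),plane(d2,312,196,.012))
D=plane(d2,312,196,.012);D[2]=0
c=np.array([.5494,-.3386,0]);
bot.set_gripper(.75,15)
r=best(c+[0,0,.16],.162+np.pi/2)
bot.goto(c+[0,0,.18],r);bot.line_to(c+[0,0,.065]);bot.set_gripper(0,15)
print("open mm",bot.current_opening()*92,"F",bot.current_grip_force())
bot.line_to(c+[0,0,.19]);print("open mm",bot.current_opening()*92,bot.current_grip_force())
bot.goto([.42,-.2,.2],r)
bot.goto([D[0],D[1],.19],best([D[0],D[1],.19],0.));print("open mm",bot.current_opening()*92,bot.current_grip_force(),D)
np.save("dish.npy",D)
bot.hold(.2);snap("held");snap("held_s","scene");print(bot.current_clock())
E
python3 cap.py
```

```text
dish [0.41199588 0.24482302 0.00764601] 6.6368193072097e-05 [0.41202056 0.24449571 0.012     ] [0.41214956 0.24554971 0.012     ]
[(np.float64(1.6226755016134689), 1.7327963267948965), (np.float64(1.5189171519763243), 4.87438898038469)]
open mm 35.48127969392747 F 15.000179372727871
open mm 35.76249432306379 14.999708051327616
[(np.float64(0.9901131262760715), 0.0), (np.float64(3.5605149707746966), 3.141592653589793)]
open mm 36.15805533659512 14.999654421117157 [0.41214956 0.24554971 0.        ]
28.1333
```

Run:
```python
from h import *
D=np.load("dish.npy")
bot.line_to([D[0],D[1],.05]);f0=bot.current_contact_force()[2]
for z in np.arange(.03,.0175,-.002):
    bot.line_to([D[0],D[1],z],max_speed=.05);f=bot.current_contact_force()[2]-f0
    print(round(z,3),round(f,2),bot.current_opening()*92)
    if f>2.5:break
bot.set_gripper(.75);bot.hold(.2);bot.line_to([D[0],D[1],.15])
bot.goto([.42,.17,.25],down(0.));bot.hold(.2);snap("d3");
bot.goto([.42,.23,.25],down(0.));bot.hold(.2);snap("d4");
bot.goto([.42,-.02,.2],down(0.));bot.hold(.2);snap("a1")
bot.goto([.44,.0,.2],down(0.));bot.hold(.2);
bot.goto([.42,-.12,.2],down(0.));bot.hold(.2);snap("a2")
bot.goto([.52,.02,.3],down(0.));bot.hold(.2);snap("r3")
bot.goto([.52,-.06,.3],down(0.));bot.hold(.2);snap("r4")
print(bot.current_clock())
a=np.vstack([cv2.hconcat([cv2.imread(f"pics/{x}.png") for x in w]) for w in(("d3","d4"),("a1","a2"))])
cv2.imwrite("pics/da.png",cv2.resize(a,(800,600),interpolation=cv2.INTER_AREA))
```

```text
0.03 0.44 35.09017470333301
0.028 0.07 35.29857344254459
0.026 -0.18 35.57701457988729
0.024 -0.53 35.80405245512175
0.022 0.72 35.35962059867863
0.02 -0.3 35.440410787187716
0.018 7.75 35.544117162786485
38.8083
```

View pics/da.png

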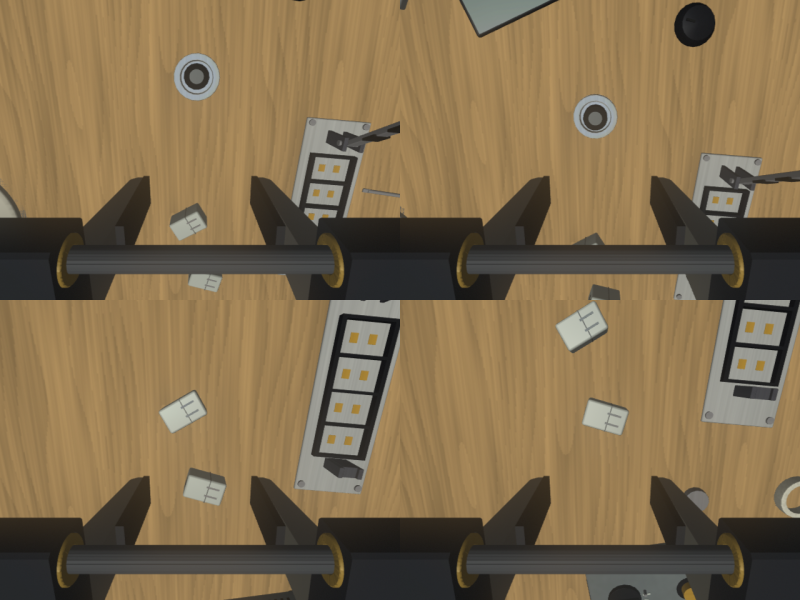

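View pics/r4.png

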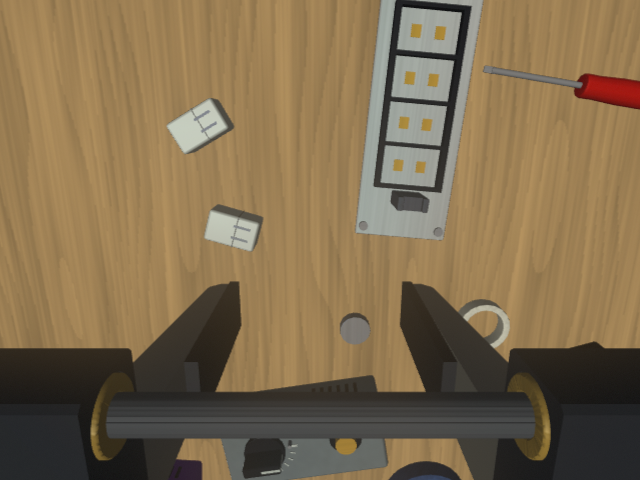

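The d3 and d4 panels show the cap concentric in the dish, and a2 shows bare brass on the socket. r4 shows the pocket row with orange contacts at (398,165) to (440,33), the plate end corners at (357,235) and (442,239), and the two adapters at (200,125) and (233,229). Next I'll measure the rig from its contacts and the plate edge, and the adapters from their bright top faces.

```bash
cat > meas.py <<'E'
from h import *
def orange(c):
    h=cv2.cvtColor(c["pixels"],cv2.COLOR_BGR2HSV)
    k=((h[...,0]>13)&(h[...,0]<24)&(h[...,1]>165)).astype(np.uint8)
    n,_,s,ce=cv2.connectedComponentsWithStats(k)
    return np.array([ce[i] for i in range(1,n) if s[i,4]>25]),[s[i,4] for i in range(1,n) if s[i,4]>25]
def faces(c):
    "bright adapter top faces: centre px, px corner box"
    h=cv2.cvtColor(c["pixels"],cv2.COLOR_BGR2HSV)
    k=((h[...,1]<45)&(h[...,2]>150)).astype(np.uint8);k=cv2.morphologyEx(k,cv2.MORPH_CLOSE,np.ones((5,5)))
    o=[]
    for t in cv2.findContours(k,cv2.RETR_EXTERNAL,cv2.CHAIN_APPROX_NONE)[0]:
        if cv2.contourArea(t)<300:continue
        P=np.array([plane(c,*p[0],.034)[:2] for p in t]);r=cv2.minAreaRect((P*1000).astype(np.float32))
        L,W=r[1];a=r[2]
        if L<W:L,W,a=W,L,a+90
        if 45<L<63 and 27<W<42:
            a=(a+90)%180-90;o.append((np.array(r[0])/1000,np.radians(a),L,W,np.array(r[0]),cv2.minAreaRect(t)[0]))
    return o
if __name__=="__main__":
    for n in("r1","r2","r3","r4","a1","a2"):
        c=load(n);o,s=orange(c);W=np.array([plane(c,*p,.006)[:2] for p in o])
        g=W[(W[:,0]>.55)&(W[:,0]<.7)&(W[:,1]>-.1)&(W[:,1]<.15)] if len(W) else W
        print(n,len(g),np.round(g,4).tolist())
        for f in faces(c):print("  ",np.round(f[0],4),round(np.degrees(f[1]),1),round(f[2],1),round(f[3],1),np.round(f[5],1))
E
python3 meas.py
```

```text
r1 0 []
   [ 0.4253 -0.094 ] -16.3 50.8 30.8 [280.1 298.3]
   [ 0.6083 -0.0223] -5.0 52.6 34.5 [419.5 247. ]
   [0.4287 0.0036] 28.9 51.0 31.6 [280.6 227.6]
   [0.6119 0.0197] -4.9 52.5 35.3 [424.2 215.1]
r2 6 [[0.6135, 0.1026], [0.6373, 0.1007], [0.6097, 0.0589], [0.6337, 0.0568], [0.6067, 0.0153], [0.6301, 0.013]]
   [ 0.4254 -0.0942] -16.3 51.1 31.3 [277.3 211.6]
   [0.4287 0.0036] 28.9 51.2 31.4 [278.2 132.2]
r3 2 [[0.6145, 0.1034], [0.6376, 0.1008]]
   [ 0.6093 -0.0228] -4.9 53.1 34.6 [407.1 237. ]
   [0.3979 0.012 ] 29.5 50.9 31.4 [203.  204.8]
   [0.6129 0.0188] -5.0 53.2 35.6 [412.7 197.7]
r4 5 [[0.6137, 0.1029], [0.6375, 0.1009], [0.6099, 0.0589], [0.6338, 0.0569], [0.6311, 0.0133]]
   [ 0.7091 -0.1987] -44.8 55.8 35.1 [489.8 321.3]
   [ 0.4257 -0.0942] -16.3 51.1 31.2 [230.2 230.6]
   [ 0.6094 -0.0268] -4.9 53.4 36.3 [409.7 165.8]
   [0.613  0.0145] -4.9 53.3 36.7 [415.8 123.1]
   [0.3979 0.0117] 29.6 51.2 31.4 [196.3 126. ]
   [0.6165 0.0559] -4.9 53.4 36.1 [422.  78.]
   [0.6201 0.0975] -4.9 53.5 35.2 [428.9  30.4]
a1 6 [[0.6136, 0.1028], [0.6375, 0.1008], [0.6098, 0.059], [0.6337, 0.057], [0.6064, 0.0153], [0.6301, 0.013]]
   [ 0.4252 -0.0941] -16.5 50.9 30.8 [326.2 305.2]
   [ 0.6013 -0.0238] -4.8 49.3 34.6 [546.  224.4]
   [0.6049 0.0173] -5.1 49.4 35.9 [558.  173.2]
   [0.3976 0.0118] 29.6 51.1 31.3 [291.4 179.8]
   [0.6083 0.0578] -4.9 49.4 36.2 [570.6 118.9]
   [0.6118 0.0987] -4.8 49.5 34.9 [584.1  60.5]
a2 4 [[0.6062, 0.0151], [0.6301, 0.0131], [0.6024, -0.0287], [0.6263, -0.0307]]
   [ 0.4254 -0.0945] -16.3 50.9 31.1 [327.3 188. ]
   [ 0.6014 -0.0308] -4.9 49.7 35.7 [564.1 103.4]
   [0.6049 0.01  ] -4.9 49.6 34.3 [577.9  43.7]
   [0.3976 0.0114] 29.7 51.0 31.2 [289.9  41. ]
```

Adapter A has been knocked since r1, from (0.429,0.004) to (0.398,0.012); the later views agree with each other. The rig centre is (0.620,0.036) with yaw -0.085, and the contact spacing of 132 mm is right. Placing the adapters.

```bash
cat > place.py <<'E'
from h import *
from meas import faces
RC=np.array([.6200,.0360]);RY=-.085
def rig(x,y,z):
    c,s=np.cos(RY),np.sin(RY);return np.array([RC[0]+c*x-s*y,RC[1]+s*x+c*y,z])
def insert(k):
    t=rig(0,[-66,-22,22,66][k]/1000,.12);r=down(RY)
    bot.goto(t,r);print("above",bot.current_opening()*92);snap(f"ab{k}")
    bot.line_to([*t[:2],.04],max_speed=.1);f0=bot.current_contact_force()
    for z in np.arange(.036,.0185,-.002):
        bot.line_to([*t[:2],z],max_speed=.04);f=bot.current_contact_force()-f0
        if abs(f[2])>6:break
    print("stop z",round(z,3),np.round(f,1),"op",bot.current_opening()*92)
    return z
def take(xy,a):
    bot.set_gripper(1.,30);p=np.array([*xy,.12]);bot.goto(p,down(a));bot.line_to([*xy,.014]);bot.set_gripper(0,30)
    print("grasp",bot.current_opening()*92,bot.current_grip_force());bot.line_to(p)
def release():
    bot.set_gripper(1.);bot.hold(.2);p=np.array(bot.current_ee_pos());bot.line_to([*p[:2],.13])
E
python3 - <<'E'
from place import *
take([.4254,-.0943],-.2845)
if insert(1)<.0215:release();print("released")
bot.goto([.44,-.1,.25],down(0.));bot.hold(.2);c=snap("b1")
for f in faces(c):print(np.round(f[0],4),round(np.degrees(f[1]),1),np.round(f[2:4],1))
print(bot.current_clock())
E
```

```text
grasp 53.570482409088925 30.000344216823578
above 53.75713966455732
stop z 0.02 [ 1.1 -0.9  1.2] op 53.93520067895861
released
[ 0.6041 -0.0293] -4.9 [51.  36.5]
[0.3977 0.0115] 29.7 [51.1 31.4]
[0.6111 0.0539] -4.9 [51.2 36. ]
49.6667
```

Run:
```python
from place import *
take([.3977,.0115],np.radians(29.7))
if insert(2)<.0215:release();print("released")
bot.goto([.52,-.07,.3],down(0.));bot.hold(.2);c1=snap("p1")
bot.goto([.50,.10,.42],down(0.));bot.hold(.2);c2=snap("p2")
cs=snap("s5","scene");ct=snap("t5","top")
print(bot.current_clock())
def crop(c,X,w,h):
    u,v=np.round(proj(c,X)).astype(int);u0=max(u-w,0);v0=max(v-h,0);return c["pixels"][v0:v+h,u0:u+w]
ims=[cv2.resize(crop(c1,[.62,.036,.04],130,100),(400,300)),cv2.resize(crop(cs,rig(0,.05,.1),120,90),(400,300)),cv2.resize(c2["pixels"],(400,300)),cv2.resize(ct["pixels"][80:380,140:540],(400,300))]
cv2.imwrite("pics/chk.png",np.vstack([np.hstack(ims[:2]),np.hstack(ims[2:])]))
```

```text
grasp 53.58050124933837 30.000293254852295
above 53.79813819258084
stop z 0.02 [0.9 0.3 1.1] op 54.135252787601885
released
61.3417
```

View pics/chk.png

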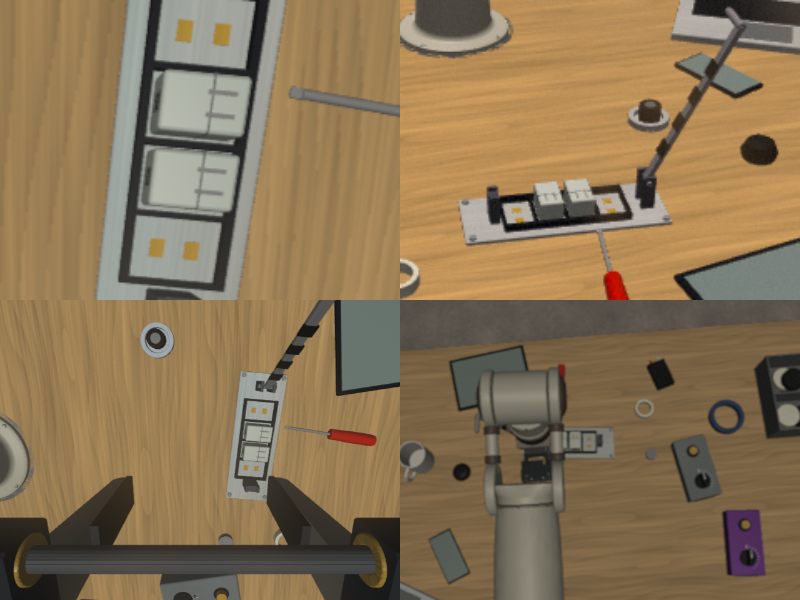

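Both adapters sit flat and square in the two middle pockets and none are left on the bench. The cap stands in the dish and the bystanders haven't moved. Next is the handle, which I'll crop from the scene view at (445,172) and the top view at (218,203).

Run:
```python
from h import *
a=cv2.imread("pics/scene0.png")[150:210,410:490];b=cv2.imread("pics/t1.png")[180:225,200:260]
f=lambda i:cv2.convertScaleAbs(cv2.resize(i,(400,300),interpolation=cv2.INTER_CUBIC),alpha=1.6)
cv2.imwrite("pics/hd.png",np.hstack([f(a),f(b)]))
```

```text
(no output)
```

View pics/hd.png

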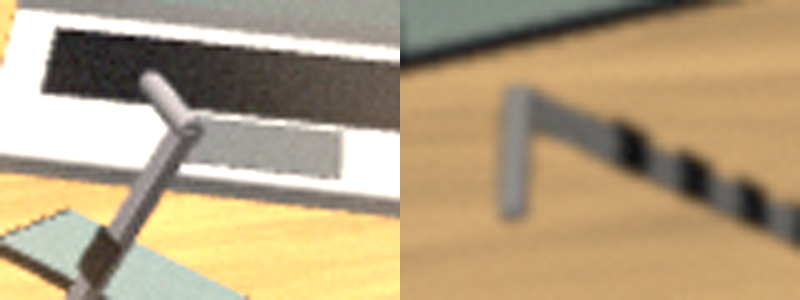

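The left crop shows the rod tip at (150,78) and its root at (192,128). The right crop shows the tip at (512,213) and the root at (518,92).

```bash
cat > bar.py <<'E'
from place import *
S=bot.read_camera("scene");T=load("t1")
def inrig(X):
    c,s=np.cos(RY),np.sin(RY);d=X[:2]-RC;return np.array([c*d[0]+s*d[1],-s*d[0]+c*d[1],X[2]])
if __name__=="__main__":
    for n,s,t in[("tip",(440.2,166),(216.9,211.6)),("root",(448.2,175.4),(217.7,194))]:
        X,e=tri((S,*s),(T,*t));R=inrig(X);q=np.arctan2(R[2]-.049,.118-R[1])
        print(n,np.round(X,4),round(e,4),"rig",np.round(R,4),"q",round(q,3),"r",round(np.hypot(R[2]-.049,.118-R[1]),4))
    for q in(2.0,1.5,1,.5,0):
        p=rig(-.030,.118-.253*np.cos(q),.049+.253*np.sin(q));
        for a in(RY+np.pi/2,RY-np.pi/2):
            print(q,np.round(p,3),[None if k is None else np.round(k,2).tolist() for k in[bot.inverse_kinematics(p+[0,0,-.019+.01],down(a))]])
E
python3 bar.py
```

```text
tip [0.5976 0.2651 0.279 ] 0.0014 rig [-0.0418  0.2264  0.279 ] q 2.011 r 0.2542
root [0.6449 0.2616 0.2783] 0.0016 rig [0.0057 0.2269 0.2783] q 2.014 r 0.2539
2.0 [0.609 0.261 0.279] [[0.22, 0.36, 1.25, -0.0, 1.53, -1.26]]
2.0 [0.609 0.261 0.279] [[0.22, 0.36, 1.25, -0.0, 1.53, 1.88]]
1.5 [0.599 0.138 0.301] [[0.03, 0.22, 1.37, -0.0, 1.55, -1.46]]
1.5 [0.599 0.138 0.301] [[0.03, 0.22, 1.37, -0.0, 1.55, 1.69]]
1 [0.589 0.02  0.262] [[-0.17, 0.17, 1.51, 0.0, 1.46, -1.66]]
1 [0.589 0.02  0.262] [[-0.17, 0.17, 1.51, -0.0, 1.46, 1.48]]
0.5 [ 0.581 -0.065  0.17 ] [[-0.32, 0.23, 1.62, 0.0, 1.29, -1.8]]
0.5 [ 0.581 -0.065  0.17 ] [[-0.32, 0.23, 1.62, -0.0, 1.29, 1.34]]
0 [ 0.579 -0.096  0.049] [[-0.37, 0.38, 1.7, 0.0, 1.06, -1.86]]
0 [ 0.579 -0.096  0.049] [[-0.37, 0.38, 1.7, -0.0, 1.06, 1.29]]
```

The bar is at q=2.01 and its measured radius of 254 mm matches 253. I'll grip the handle and swing it closed.

```bash
cat > swing.py <<'E'
from place import *
r=down(RY+np.pi/2)
P=lambda q:rig(-.031,.118-.253*np.cos(q),.049+.253*np.sin(q)-.014)
bot.set_gripper(.5,25)
bot.goto([.50,.12,.40],r);bot.goto(P(2.012)+[0,0,.08],r);bot.line_to(P(2.012),max_speed=.1);print(np.round(bot.current_contact_force(),1))
bot.set_gripper(0,25);print("open",bot.current_opening()*92)
for i,q in enumerate(np.linspace(2.012,0,34)[1:]):
    bot.line_to(P(q));o=bot.current_opening()*92;f=bot.current_contact_force()
    if i%4==0 or q<.15:print(round(q,2),round(o,1),np.round(f,1))
    if o<9 or np.linalg.norm(f)>30:print("STOP",q,o,f);break
else:
    bot.line_to(P(0)-[0,0,.003],max_speed=.03);print(np.round(bot.current_contact_force(),1));bot.hold(.3)
    bot.set_gripper(.5);p=np.array(bot.current_ee_pos());bot.line_to(p+[0,0,.15])
    bot.goto([.45,-.05,.3],down(0.));bot.hold(.3);snap("f1");snap("f1s","scene")
print(bot.current_clock())
E
python3 swing.py
python3 - <<'E'
from h import *
a=cv2.imread("pics/f1.png");b=cv2.imread("pics/f1s.png")[170:350,80:480]
cv2.imwrite("pics/fin.png",np.vstack([cv2.resize(a,(480,300)),cv2.resize(b,(480,300))]) if 0 else np.vstack([cv2.resize(a[:300],(640,300)),cv2.resize(b,(640,288))]))
E
```

```text
[0.2 0.1 0.1]
open 11.258669922075292
1.95 10.9 [-0.5  0.9  2.5]
1.71 11.4 [-0.7  1.4  4.6]
1.46 10.8 [-0.5 -0.8  1.4]
1.22 11.3 [-1.6 -1.1  0.8]
0.98 11.2 [-1.1  1.3 -2.3]
0.73 10.9 [-3.5  1.7 -2.2]
0.49 10.9 [-1.   2.6 -2.4]
0.24 10.8 [ 0.3  5.9 -2. ]
0.12 11.3 [ 0.3  5.8 -2.4]
0.06 11.3 [-0.5  5.2 -1.3]
0.0 11.3 [-3.2  6.5 -0.4]
[-8.   8.1 12.8]
78.1833
```

View pics/fin.png

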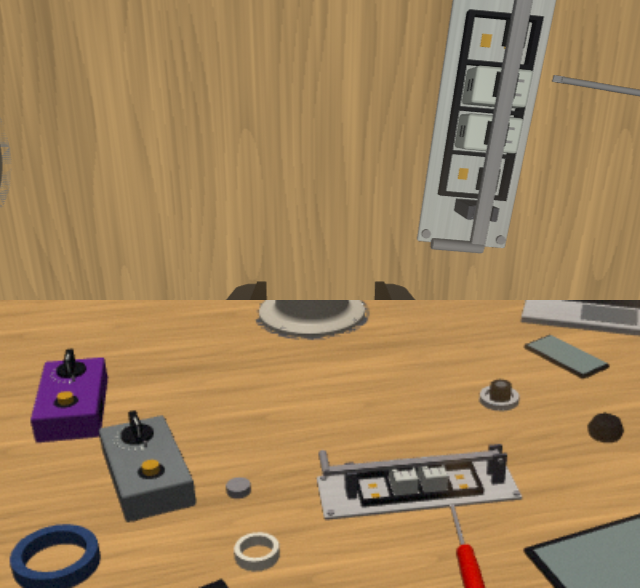

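The final view shows the bar lying along the rig through the fork, with its handle at (433,243)–(483,247). Both adapters are under it, the cap is in the dish, and the force rose to 12.8 N at the stop. I'll check the handle height numerically, then hand in.

Run:
```python
from bar import *
X,e=tri((load("f1s"),80+323/1.6,170+156/1.6),(load("f1"),435,244));R=inrig(X);print(np.round(R,4),round(e,4),"q",np.arctan2(R[2]-.049,.118-R[1]))
c=load("f1s");print([np.round(proj(c,rig(-.046,.118-.253*np.cos(q),.049+.253*np.sin(q))),1) for q in(0,.05,.1)],80+323/1.6,170+156/1.6)
```

```text
[-0.041  -0.1346  0.0457] 0.0014 q -0.01287564761416901
[array([280.8, 265.1]), array([280.8, 260.6]), array([281.1, 256.1])] 281.875 267.5
```

The bar reads q≈-0.01, so it is fully closed.

```bash
python3 -c "
from workcell import bot
print(bot.current_contact_force());print(bot.job_done(),bot.current_clock())"
```

```text
[-0.9188175   0.12932403  0.34978926]
the job is handed in; nothing more can be done
the job is handed in; nothing more can be done
```

I handed the job in: the dial is at its zero stop, the cap is flat in the dish, both adapters on the bench are seated in the middle pockets, and the bar is closed in its catch. I checked each in the camera images beforehand; the hand-in call gave no verdict.

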